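Space a hot-stamping die in its holder and hold it tight

TASK

Two brass-faced stamps stand in the die holder, and only one of them leaves a gap to its steel lay bar that is wide enough for the loose aluminium spacer: slide the spacer into that gap, lengthwise along the bar and centred on it, until it lies flat on the bed, and let go of it. Then take that stamp in the gripper and push it firmly towards its lay bar, so that stamp, spacer and bar close up flush, all flat on the bed, without shifting the other stamp or disturbing the hammer, awl and thread spool. Finish while still gripping the stamp and pressing it there, so that a colleague can tighten the clamps.

Things in the scene. Friction and masses are not known exactly. Their poses are not given: they have to be found in the camera images.
- holder: Two-up die holder, fixed to the bench: dark steel bed 110 (x) by 270 (y), 10 thick, so the bed surface is 10 above the bench. Origin: centre of its underside; x across, y along the bed; yaw within 0.4 rad. Two bays, left (+y) and right. Each bay, going to -y: a bright steel lay bar, 90 of free bed with a stamp, two slack brass round clamps (20 diameter, 12 high, fixed).
- lay_left (a point): Lay bar of the left bay: bar 50 long (x), 14 thick (y), 16 high above the bed. This point is on its lay face (which looks to -y), at the middle of its length, at bed height; 112 to +y of the holder's origin. Axes as the holder's; the bay's free bed runs from y = 0 to -90 of it, then come the clamps. Ends in x are open.
- lay_right (a point): The same point on the lay bar of the right bay, 20 to -y of the holder's origin.
- stamp_small: Smaller stamp, in either bay: loose block 50 (x) by 60 (y) by 23.4 high, grey base, brass top with round copper emblem, 0.3 kg. Origin: underside, middle of the edge next to the clamps; block spans y = 0 to +60, x = -25 to +25 of its frame, +y towards the lay bar. Up to 3 degrees askew, 1 to 5 from the clamps, 24 to 29 from the lay face. Slides on the bed.
- stamp_large: Larger stamp, in the other bay: loose block 50 (x) by 80 (y) by 23.4 high, grey base, brass top with a copper rectangular frame, 0.4 kg. Origin likewise under the edge next to the clamps; block spans y = 0 to +80. It leaves only 4 to 9 to its lay face. Not to be shifted.
- spacer: Loose plain aluminium bar, 60 (x) by 20 (y) by 20 high, 0.065 kg, lying on the bench right of the holder. Origin: centre of its underside; x along its length. In the gap its length lies along the holder's x, 20 across the gap; placed centrally it is 5 longer at each end than bar and stamp, so it can be held by its ends.
- hammer: Bystander: hammer lying on the bench beyond the spacer, 250 long, origin near the middle of its underside. Leave alone.
- awl: Bystander: awl with a wooden handle, 140 long, lying on the bench right of the spacer. Leave alone.
- thread_spool: Bystander: thread spool, 42 diameter, 50 high, standing between holder and robot. Leave alone.
There are look-alikes about, which are no part of the job. What is meant by the spacer is not black, blue or orange, and is the smaller of those in its own colour.

How it is judged:
By the outcome, as a careful person would: the job done as asked, in the order asked, and still so for the second after the job is handed in, while the arm keeps its last pose, push and grip.
It also fails if it takes over 46 s, if anything falls off the work surface, if the arm or the gripper's body presses on something with over 40 N, if the wrist force passes 120 N, or if a joint passes its speed limit or range.

ROBOT

A 6-joint arm with a two-finger parallel gripper is mounted at the origin on the work surface. World frame = base frame: x ahead of the robot, y to its left, z up, the work surface at z = 0. Lengths are in m, angles in degrees, forces in N, time in s.
With the tool pointing down it reaches from about 0.25 to 0.725 m from the base axis. Payload 9.7 kg.
Tool frame: the origin (TCP) lies midway between the tips of the shut fingers; the grasp point (between the pads) lies 19 mm behind it; z points along the fingers, y is the line along which they close (so a half turn about z gives the same grasp; the last joint's range is limited). The gripper opens to 85 mm and grips with 20 to 120 N. Pads are 22 mm wide; open, the fingers measure 114 mm over their backs; the gripper's body (76 mm by 85 mm) begins 54 mm behind the grasp point. The pads swing forward as they close: fully open they stand 13 mm farther back than shut.
Start: joints at [73.74, 4.979, 10.078, 95.1, 0, 90], TCP at [0.154, 0.528, 0.231] pointing down, gripper open.
Joint ranges: [-179.16, 179.16], [-48.56, 103.87], [-65.8, 70.77], [-126.05, 130.52], [-82.76, 87.17], [-180, 180]. Speed limits (degrees/s): [127.2, 127.2, 147.25, 180, 180, 180].

INTERFACE

Orientations are given as [roll, pitch, yaw] about the fixed x, y, z axes, in that order (R = Rz(yaw) Ry(pitch) Rx(roll)).
In Python, from workcell import * gives the robot as it stands.
- The arm moves only by the tool servo_tool, never from a script. Its argument "moves" is a list of rows, each a list of 4 numbers: the shift along the world's x, y, z in cm, then the turn about the world's z in rad. A call has 1 to 20 rows; each row is the pose to reach, as a shift and turn from the pose commanded when the call began; what a row does not reach only later rows make up. A row lasts 1/12 s, in which the tool goes at most 41.7 mm and 7.16 degrees, less where a joint would pass 70% of its speed; a pose out of reach is approached as far as the arm can. A call with a gripper value outside its range is refused whole. "claw" is the closure, from 0 (fully open) to 1 (shut), set as the call begins (left out, the last holds). The fingers move at their own pace and stop on an object; "force" is the grip in N (left out, the last holds). Time passes only in rows, so rows that repeat a pose let the fingers close. It gives the time, the measured TCP pose, the force, the opening and the grip force at its end, in the units of the state.
- get_obs(): the state, without advancing time (a new reading comes with each control period).
- camera(name): name is "scene" or "top" or "wrist"; returns the picture (400x640x3 uint8, red, green, blue); there is no depth.
- get_calibration(name): a dict with "fx", "fy", "cx", "cy" (pixels), "rvec" (rotation vector, rad) and "tvec" (3), from world to camera coordinates, as OpenCV has them; the wrist camera has in their place "tool_from_camera" (4x4, takes a point from camera to tool coordinates, whose origin is the TCP and whose axes are the flange's). Camera axes: x right, y down, z forward; pixel columns grow to the right and rows downward; lengths in m; the calibration is good to about 2 mm. A picture is of the moment at which its call begins: read the wrist's pose just before it. get_calibration takes no time and is no camera call.
- job_done(): hands the job in; it is judged then, once.
The state is a dict: "time": time; "q": joint angles; "qd": joint speeds; "joint_efforts": joint torques, N m; "ee_pos": TCP position; "tcp_rot": TCP orientation; "wrist_force": force on the tool from outside, world axes, zero at the start; "torque": the same for the moment, N m; "opening": finger opening in m; "grasp_force": force on a finger pad.
Only numpy, scipy, OpenCV 4.12 (cv2) and the standard library are available. Lean on these libraries where they do the work, as an engineer would, in place of code of your own. Each camera call takes 0.05 s, during which the arm holds its last target. There are 200 camera calls.

## Working session

There is one attempt and no reset: what is moved stays moved. The work goes in short steps, Python scripts to look and compute and a tool call to move; the robot and the scene stay as the last step left them, time stands still between calls to the robot, and variables do not carry over. Pictures are saved under pics/ and viewed, at most 10 in all, crops included, and the job is handed in when it is done.

Besides the shell and the picture viewer there is one more tool, called after "Emit:" by a JSON object that holds its "op" and its "data", one argument or row to a line. servo_tool: Moves the arm, as the interface text tells. Its arguments: {"type":"object","properties":{"moves":{"type":"array","items":{"type":"array","items":{"type":"number"}}},"claw":{"type":"number"},"force":{"type":"number"}},"required":["moves"]}

```bash
ls; mkdir -p pics
python3 - <<'E'
from workcell import *
import cv2
o=get_obs();print(o)
for n in("scene","top","wrist"):
    im=camera(n);cv2.imwrite(f"pics/{n}0.png",im[:,:,::-1]);print(n,get_calibration(n))
E
```

```text
pics
{'time': 0.0, 'q': array([ 7.37399233e+01,  5.01240074e+00,  1.00337036e+01,  9.50994202e+01,
       -1.89477439e-04,  9.00016653e+01]), 'qd': array([-0.00052958, -0.01226244, -0.00626626, -0.1593105 , -0.03895458,
        0.11191236]), 'joint_efforts': array([-1.42451468e-04, -5.20386529e+01,  4.64809048e+01,  1.60941010e-02,
       -2.54491238e-05,  3.62357014e-06]), 'ee_pos': array([0.15393495, 0.527778  , 0.23056387]), 'tcp_rot': array([-1.79921883e+02,  1.91747806e-04,  1.63738258e+02]), 'wrist_force': array([-0.03498826, -0.0887895 ,  0.32207229]), 'torque': array([-0.04470135, -0.02221179,  0.00730162]), 'grasp_force': 0.0, 'opening': 0.08557209627262644}
scene {'fx': 395.09625715589794, 'fy': 395.09625715589794, 'cx': 322.3295671352035, 'cy': 203.3928920466588, 'rvec': array([ 1.28067989,  2.49522829, -0.70645335]), 'tvec': array([ 0.40806514, -0.32450518,  1.113204  ])}
top {'fx': 369.4360970830535, 'fy': 369.4360970830535, 'cx': 313.78247191012804, 'cy': 194.34018674376557, 'rvec': array([ 2.13271528, -2.14684836,  0.15692129]), 'tvec': array([-0.09378411,  0.58068169,  0.80341844])}
wrist {'fx': 284.8658789710206, 'fy': 284.8658789710206, 'cx': 316.7689379844434, 'cy': 198.4068217998612, 'tool_from_camera': array([[-9.61527903e-04, -9.55380569e-01, -2.95376105e-01,
         7.48503247e-02],
       [ 9.99998406e-01, -4.74221593e-04, -1.72141303e-03,
        -2.13494026e-04],
       [ 1.50453083e-03, -2.95377290e-01,  9.55379502e-01,
        -1.41694998e-01],
       [ 0.00000000e+00,  0.00000000e+00,  0.00000000e+00,
         1.00000000e+00]])}
```

View pics/top0.png

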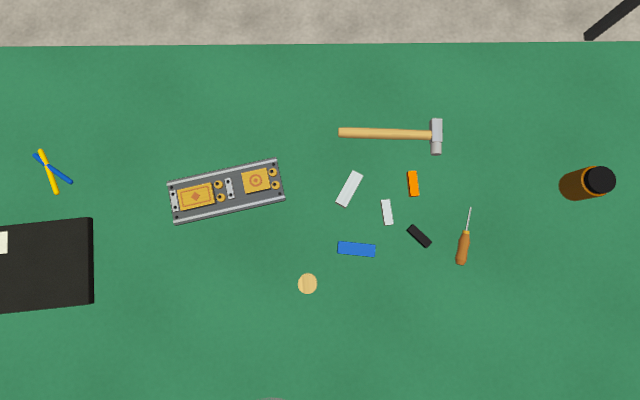

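View pics/scene0.png

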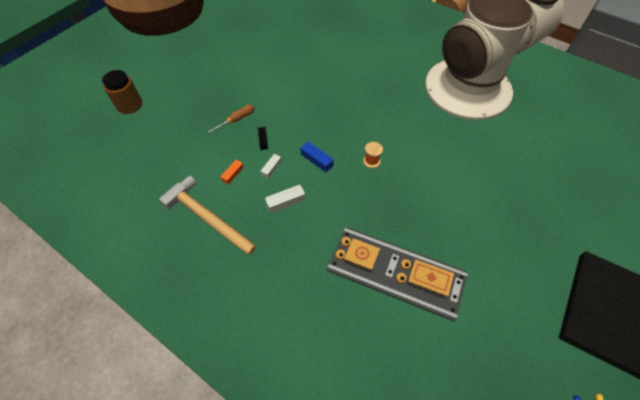

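Top view (world +x up, +y left): the holder is centred at about (226,190). The large stamp is in the left bay at (196,196). The small stamp is in the right bay at (256,180), with its lay bar at (229,188). Spacer candidates are bars at (349,188) silver large, (387,212) silver small, (413,183) orange, (419,236) black and (356,249) blue. The small silver one at (387,212) fits: aluminium, and the smaller of its colour. I'll check its size by measurement and confirm it in an enlarged crop.

```bash
cat > h.py <<'E'
from workcell import *
import numpy as np, cv2
from scipy.spatial.transform import Rotation as R
def cam(n,o=None):
    c=get_calibration(n);K=np.array([[c['fx'],0,c['cx']],[0,c['fy'],c['cy']],[0,0,1]])
    if n=='wrist':
        T=np.eye(4);T[:3,:3]=R.from_euler('xyz',o['tcp_rot'],degrees=True).as_matrix();T[:3,3]=o['ee_pos']
        M=T@c['tool_from_camera'];return K,M[:3,:3],M[:3,3]
    r=cv2.Rodrigues(c['rvec'])[0];return K,r.T,-r.T@c['tvec']
def cast(C,uv,z):
    K,r,p=C;uv=np.atleast_2d(uv).astype(float)
    d=(r@np.linalg.inv(K)@np.c_[uv,np.ones(len(uv))].T).T
    return p+d*((z-p[2])/d[:,2])[:,None]
def rect(w):
    (c,s,a)=cv2.minAreaRect((w[:,:2]*1000).astype(np.float32))
    if s[0]<s[1]: s=s[::-1];a+=90
    return np.round(c,1),np.round(s,1),round((a+90)%180-90,1)   # mm, long-axis angle from world x
def blobs(mask,C,z,amin=40):
    n=[]
    for c in cv2.findContours(mask.astype(np.uint8),cv2.RETR_EXTERNAL,cv2.CHAIN_APPROX_NONE)[0]:
        if cv2.contourArea(c)>amin:
            m=cv2.moments(c);uv=(round(m['m10']/m['m00'],1),round(m['m01']/m['m00'],1))
            n.append((uv,)+rect(cast(C,c[:,0,:],z)))
    return n
E
python3 - <<'E'
from h import *
im=cv2.imread('pics/top0.png');C=cam('top')
hsv=cv2.cvtColor(im,cv2.COLOR_BGR2HSV)
S=(hsv[...,1]<40)&(hsv[...,2]>150);S[:130]=0
for b in blobs(S,C,0.02):print('silver',*b)
B=(hsv[...,0]>10)&(hsv[...,0]<30)&(hsv[...,1]>110)&(hsv[...,2]>120)
for b in blobs(B,C,0.0334):print('brass',*b)
cv2.imwrite('pics/crop1.png',cv2.resize(im[140:260,160:430],None,fx=2.9,fy=2.9,interpolation=cv2.INTER_CUBIC))
E
```

```text
silver (3.4, 241.9) [476.5 624.6] [51.5 16.3] 7.0
silver (387.0, 211.6) [ 541.7 -268.4] [59.9 20.8] 7.3
silver (228.4, 208.8) [550.9 102.5] [266.    6.9] -77.4
silver (173.6, 200.4) [571.6 232.9] [49.9 14.6] 12.3
silver (228.7, 186.7) [600.8 102.9] [49.9 14.8] 12.6
silver (349.0, 188.2) [ 598.2 -180.9] [87.2 30.1] -29.6
silver (221.3, 171.8) [639.9 121.8] [265.5   6.9] -77.4
silver (436.9, 140.6) [ 710.8 -394.9] [57.4 24.1] -3.1
brass (304.6, 281.3) [380.5 -75.8] [42.5 19.6] -6.4
brass (463.0, 248.0) [ 458. -436.] [77.4 22.6] -16.2
brass (220.6, 197.1) [577.  119.2] [18.6 17.9] 45.9
brass (195.4, 196.0) [579.9 177.7] [81.3 50.7] -76.8
brass (218.0, 184.2) [607.2 126.2] [19.2 17.7] 63.2
brass (413.1, 183.0) [ 607.5 -329.1] [59.4 21. ] 4.0
brass (272.4, 171.8) [ 6.356e+02 -3.000e-01] [17.8 17.2] -63.2
brass (257.2, 180.5) [617.8  28. ] [84.7 53.5] -81.4
brass (587.0, 181.9) [ 607.2 -740.3] [71.2 44.1] 10.8
brass (52.2, 181.2) [621.6 517.4] [76.6 13.4] 24.3
brass (42.8, 156.2) [677.7 544.8] [43.5 12.3] 30.5
brass (384.0, 133.3) [ 727.7 -266.6] [221.2  24.8] 88.2
```

View pics/crop1.png

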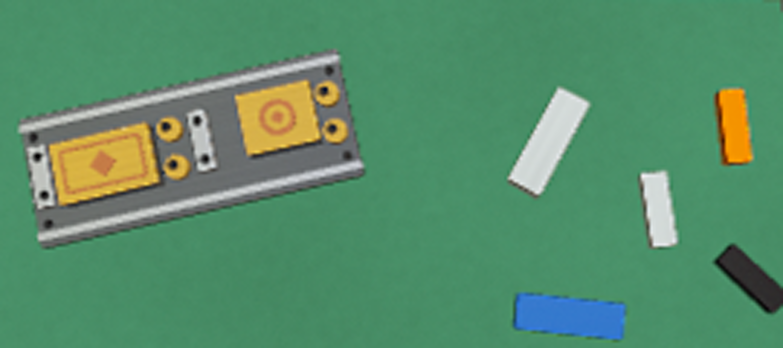

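The crop confirms it: the spacer is the small silver bar at crop (658,210). It measures 59.9 x 20.8 mm at z=0.02, against 60 x 20 given; the other silver bar is 87 x 30. The holder yaw is about 12.6°, and the small stamp's gap at crop (222,130) is the wide one. Two rails run along the bed edges, so I'll check their height with the wrist camera.

Emit:
{"op": "servo_tool", "data": {
  "moves": [
    [44,-42,-3,-1.066],
    [44,-42,-3,-1.066],
    [44,-42,-3,-1.066],
    [44,-42,-3,-1.066],
    [44,-42,-3,-1.066],
    [44,-42,-3,-1.066],
    [44,-42,-3,-1.066],
    [44,-42,-3,-1.066],
    [44,-42,-3,-1.066],
    [44,-42,-3,-1.066],
    [44,-42,-3,-1.066],
    [44,-42,-3,-1.066],
    [44,-42,-3,-1.066],
    [44,-42,-3,-1.066],
    [44,-42,-3,-1.066],
    [44,-42,-3,-1.066],
    [44,-42,-3,-1.066],
    [44,-42,-3,-1.066],
    [44,-42,-3,-1.066],
    [44,-42,-3,-1.066]
  ]
}}

```text
time: 1.82
ee_pos: [0.5934, 0.1089, 0.2017]
tcp_rot: [180.0, -0.0, 102.7]
wrist_force: [0.7, -0.1, 0.2]
opening: 0.0855
grasp_force: 0.0
```

Run:
```python
from h import *
o=get_obs();im=camera('wrist')[:,:,::-1].copy();cv2.imwrite('pics/w1.png',im);C=cam('wrist',o)
import pickle;pickle.dump(o,open('o1.pkl','wb'))
print(o['ee_pos'],o['tcp_rot'],o['time'])
hsv=cv2.cvtColor(im,cv2.COLOR_BGR2HSV)
S=(hsv[...,1]<40)&(hsv[...,2]>150)
for b in blobs(S,C,0.026,150):print('silver',*b)
B=(hsv[...,0]>10)&(hsv[...,0]<30)&(hsv[...,1]>110)&(hsv[...,2]>100)
for b in blobs(B,C,0.0334,150):print('brass',*b)
```

```text
[0.59342767 0.10894344 0.20168182] [ 1.79975996e+02 -4.54864240e-03  1.02744532e+02] 1.8167
silver (319.4, 186.9) [598.8 100. ] [49.8 14.3] 12.7
silver (319.7, 61.4) [569.6 228.5] [50.  13.9] 12.7
silver (358.4, 156.4) [637.4 125.5] [255.6   7.5] -77.4
silver (279.8, 156.0) [551.9 106.7] [256.5   7.5] -77.4
brass (122.2, 283.9) [382.6 -78.9] [89.4 40.3] 49.8
brass (320.9, 242.9) [616.1  31.2] [76.3 51.5] -79.5
brass (317.2, 119.3) [582.  166.2] [100.7  52.1] -76.7
```

View pics/w1.png

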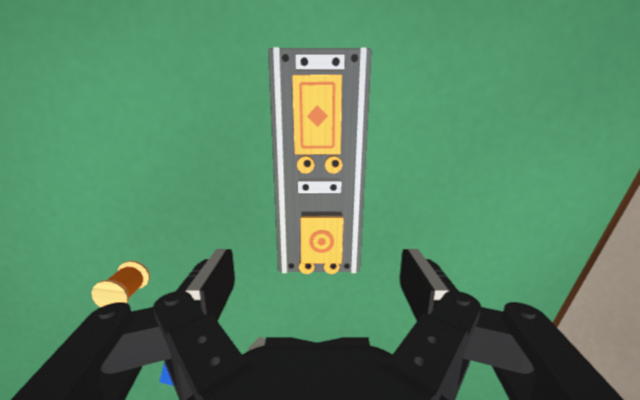

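The wrist view shows the holder upright, with the right lay bar at (319,187), the small stamp at (321,240) and the clamps at (307,267) and (333,267). Bar sizes check out at z=0.026 (49.8 x 14.3). The edge rails scale to 270 mm only at z≈0.01, so they are flush with the bed and no obstacle. Next I go to the spacer.

Emit:
{"op": "servo_tool", "data": {
  "moves": [
    [-5.4,-37.8,-8,-0.094],
    [-5.4,-37.8,-8,-0.094],
    [-5.4,-37.8,-8,-0.094],
    [-5.4,-37.8,-8,-0.094],
    [-5.4,-37.8,-8,-0.094],
    [-5.4,-37.8,-8,-0.094],
    [-5.4,-37.8,-8,-0.094],
    [-5.4,-37.8,-8,-0.094],
    [-5.4,-37.8,-8,-0.094],
    [-5.4,-37.8,-8,-0.094],
    [-5.4,-37.8,-8,-0.094],
    [-5.4,-37.8,-8,-0.094],
    [-5.4,-37.8,-8,-0.094],
    [-5.4,-37.8,-8,-0.094]
  ]
}}

```text
time: 3.03
ee_pos: [0.5406, -0.2685, 0.122]
tcp_rot: [180.0, 0.0, 97.4]
wrist_force: [0.3, 0.0, -0.4]
opening: 0.085
grasp_force: 0.0
```

Run:
```python
from h import *
o=get_obs();im=camera('wrist')[:,:,::-1].copy();cv2.imwrite('pics/w2.png',im);C=cam('wrist',o)
print(o['ee_pos'],o['tcp_rot'],o['time'])
hsv=cv2.cvtColor(im,cv2.COLOR_BGR2HSV)
S=(hsv[...,1]<40)&(hsv[...,2]>150)
for b in blobs(S,C,0.02,150):print('silver',*b)
# small stamp from w1: cut clamps by erosion/opening
import pickle
o1=pickle.load(open('o1.pkl','rb'));C1=cam('wrist',o1);h=cv2.cvtColor(cv2.imread('pics/w1.png'),cv2.COLOR_BGR2HSV)
B=((h[...,0]>5)&(h[...,0]<30)&(h[...,1]>110)&(h[...,2]>150)).astype(np.uint8)
B[:190]=0;B=cv2.morphologyEx(B,cv2.MORPH_OPEN,np.ones((5,33)))
for b in blobs(B,C1,0.0334,300):print('stamp',*b)
```

```text
[ 0.54062867 -0.26848653  0.12195307] [1.79955266e+02 1.41927428e-02 9.73886734e+01] 3.0333
silver (316.1, 198.4) [ 540.5 -269.4] [60.1 19.7] 7.3
silver (397.9, 102.7) [ 597.4 -181.4] [89.1 29.9] -29.6
stamp (321.4, 239.9) [615.4  38. ] [60.3 49.8] -77.3
```

View pics/w2.png

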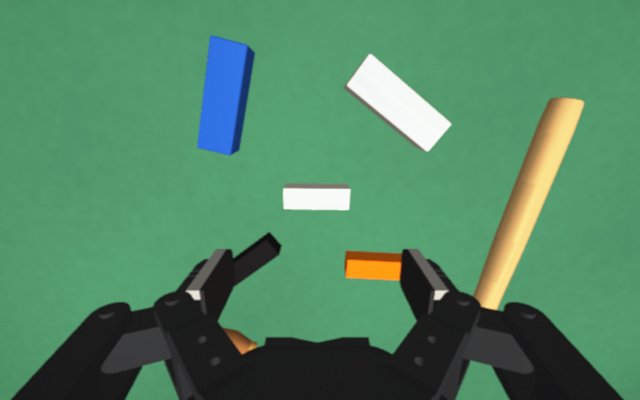

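The wrist view shows the spacer at (316,198), 60.1 x 19.7, its position within 1.5 mm of the top-camera value, and its yaw matches the tool. The black bar (255,260) and orange bar (372,265) are more than 25 mm clear of the finger paths. Descend and grip.

Emit:
{"op": "servo_tool", "data": {
  "moves": [
    [0,-0.1,-4,0],
    [0,-0.1,-8,0],
    [0,-0.1,-11,0],
    [0,-0.1,-12,0],
    [0,-0.1,-12,0],
    [0,-0.1,-12,0],
    [0,-0.1,-12,0]
  ],
  "claw": 0,
  "force": 40
}}

```text
time: 3.67
ee_pos: [0.5415, -0.2713, 0.004]
tcp_rot: [179.8, 0.1, 97.3]
wrist_force: [-0.0, -0.8, 0.4]
opening: 0.0857
grasp_force: 0.0
```

Emit:
{"op": "servo_tool", "data": {
  "moves": [
    [0,0,0,0],
    [0,0,0,0],
    [0,0,0,0],
    [0,0,0,0],
    [0,0,0,0],
    [0,0,0,0],
    [0,0,0,0],
    [0,0,0,0]
  ],
  "claw": 1,
  "force": 40
}}

```text
time: 4.33
ee_pos: [0.541, -0.2715, 0.0033]
tcp_rot: [179.9, 0.1, 97.3]
wrist_force: [-1.4, 1.5, 6.7]
opening: 0.0588
grasp_force: 42.6
```

Emit:
{"op": "servo_tool", "data": {
  "moves": [
    [0,0,2,0],
    [0,0,5,0],
    [0,0,9,0],
    [1,4,9,0.02],
    [2,8,9,0.05],
    [3,12,9,0.093],
    [4,16,9,0.093],
    [4.7,20,9,0.093],
    [5.3,24,9,0.093],
    [5.8,28,9,0.093],
    [6.1,32,9,0.093],
    [6.2,34,9,0.093],
    [6.25,34.9,9,0.093],
    [6.25,34.9,9,0.093],
    [6.25,34.9,9,0.093],
    [6.25,34.9,9,0.093],
    [6.25,34.9,9,0.093]
  ]
}}

```text
time: 5.75
ee_pos: [0.6026, 0.0765, 0.0915]
tcp_rot: [180.0, 0.0, 102.5]
wrist_force: [0.6, 0.7, -0.8]
opening: 0.0585
grasp_force: 44.1
```

Run:
```python
from h import *
o=get_obs();im=camera('wrist')[:,:,::-1].copy();cv2.imwrite('pics/w3.png',im);C=cam('wrist',o)
print(o['ee_pos'],o['tcp_rot'],o['time'],o['grasp_force'])
hsv=cv2.cvtColor(im,cv2.COLOR_BGR2HSV)
S=(hsv[...,1]<40)&(hsv[...,2]>150)
for z in(.026,o['ee_pos'][2]+.0167):
  for b in blobs(S,C,z,150):print(round(z,3),'silver',*b)
B=((hsv[...,0]>5)&(hsv[...,0]<30)&(hsv[...,1]>110)&(hsv[...,2]>120))
for b in blobs(B,C,.0334,300):print('brass',*b)
```

```text
[0.60257962 0.07646746 0.09145736] [1.79992989e+02 1.45542587e-02 1.02500220e+02] 5.75 44.11063313484192
0.026 silver (316.7, 264.8) [614.9  20.7] [97.5 57. ] 12.5
0.026 silver (318.0, 180.5) [598.3 100.7] [49.7 13. ] 12.5
0.026 silver (379.2, 113.6) [632.6 143.2] [163.9   6.7] -77.4
0.026 silver (256.3, 112.1) [548.8 126.5] [160.5   6.7] -77.5
0.108 silver (316.7, 264.8) [603.7  71.9] [58.8 34.4] 12.5
0.108 silver (318.0, 180.5) [593.7 120.1] [30.   7.9] 12.5
0.108 silver (379.2, 113.6) [614.4 145.8] [98.9  4. ] -77.4
0.108 silver (256.3, 112.1) [563.8 135.7] [96.8  4. ] -77.5
brass (35.6, 325.2) [384.7 -77.9] [108.8  38.3] 52.1
brass (320.0, 293.0) [620.8   8.5] [51.7 25. ] 12.5
brass (339.4, 146.0) [607.2 129.6] [18.3 17.9] -32.2
brass (296.4, 146.1) [577.9 123. ] [18.8 17.9] 57.1
brass (313.8, 62.6) [579.2 174.5] [75.6 49.9] -76.9
```

View pics/w3.png

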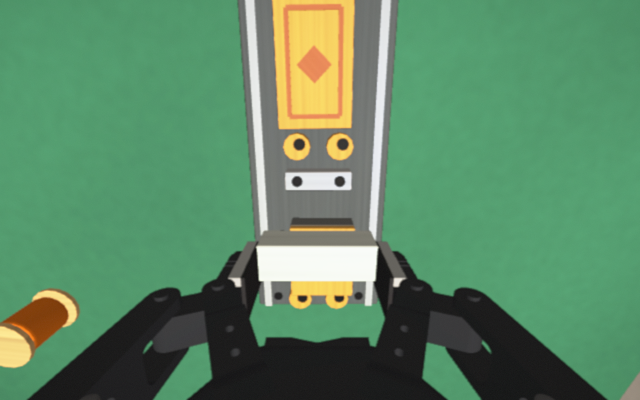

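Run:
```python
from h import *
o=get_obs();im=cv2.imread('pics/w3.png');C=cam('wrist',o)
print(im[225:295:3,316].mean(1).round())
g=im.min(2)
for t in(170,190,210):
  S=(g>t);S[:225]=0
  for b in blobs(S,C,o['ee_pos'][2]+.0167,500):print(t,*b)
# stamp front top edge: brass rows around 225-235 at col 300..345
hsv=cv2.cvtColor(im,cv2.COLOR_BGR2HSV);B=((hsv[...,0]>5)&(hsv[...,0]<30)&(hsv[...,1]>110)&(hsv[...,2]>120))
for c in(296,320,345):
  r=200+np.argmax(B[200:,c]);print(c,r,cast(C,(c,r-.5),.0334)[0].round(4))
```

```text
[ 99. 145. 136. 119. 118. 119. 118. 215. 250. 249. 247. 249. 248. 248.
 248. 248. 247. 247. 248. 189. 188. 188. 187. 182.]
170 (317.0, 265.0) [603.9  71.7] [58.5 33.9] 12.5
190 (316.8, 264.8) [603.9  71.7] [58.4 33.9] 12.5
210 (316.8, 264.9) [603.8  71.5] [58.1 33.3] 12.5
296 226 [0.5892 0.0648 0.0334]
320 226 [0.607  0.0688 0.0334]
345 226 [0.6254 0.0728 0.0334]
```

Run:
```python
from h import *
o=get_obs();C=cam('wrist',o);g=cv2.imread('pics/w3.png').min(2).astype(int)
z=o['ee_pos'][2]+.0167
ex=np.array([np.cos(np.radians(12.65)),np.sin(np.radians(12.65))]);ey=np.array([-ex[1],ex[0]])
bar=np.array([.5986,.10035])
H=lambda p:np.round([(p[:2]-bar)@ex*1e3,(p[:2]-bar)@ey*1e3],1)
for c in(275,316,360):
  r0=225+np.argmax(g[225:,c]>185);r1=r0+5+np.argmax(g[r0+5:,c]<220)
  print(c,r0,r1,H(cast(C,(c,r0-.5),z)[0]),H(cast(C,(c,r1-.5),z)[0]))
row=g[265];xs=np.where(row>220)[0];print(xs.min(),xs.max(),H(cast(C,(xs.min()-.5,265),z)[0]),H(cast(C,(xs.max()+.5,265),z)[0]))
print('tcp',H(o['ee_pos']));
for p in([.5892,.0648],[.607,.0688],[.6254,.0728],[.6154,.038]):print(H(np.array(p)))
```

```text
275 246 281 [-21.3 -11.8] [-22.2 -31.3]
316 246 281 [ -1.5 -11.9] [ -1.5 -31.4]
360 246 281 [ 19.9 -11.9] [ 20.7 -31.4]
259 375 [-30.  -22.4] [ 28.  -22.6]
tcp [ -1.3 -24.1]
[-17.  -32.6]
[  1.3 -32.6]
[ 20.1 -32.8]
[  2.7 -64.5]
```

The spacer is held square above the gap, its top at rows 246–281. Its centre is at x -1.2, y -21.7 of the bar centre, and the gap runs from -7 to about -33.3. I'll correct by +1.2 and +1.3 mm and lower it.

Emit:
{"op": "servo_tool", "data": {
  "moves": [
    [0.09,0.15,0,0.003],
    [0.09,0.15,-2,0.003],
    [0.09,0.15,-4,0.003],
    [0.09,0.15,-5,0.003],
    [0.09,0.15,-5,0.003],
    [0.09,0.15,-5.5,0.003],
    [0.09,0.15,-6,0.003],
    [0.09,0.15,-6.5,0.003],
    [0.09,0.15,-7,0.003],
    [0.09,0.15,-7.3,0.003],
    [0.09,0.15,-7.5,0.003],
    [0.09,0.15,-7.7,0.003],
    [0.09,0.15,-7.7,0.003],
    [0.09,0.15,-7.7,0.003],
    [0.09,0.15,-7.7,0.003]
  ]
}}

```text
time: 7.05
ee_pos: [0.6035, 0.0795, 0.0145]
tcp_rot: [180.0, 0.0, 102.8]
wrist_force: [-0.6, 1.3, -0.8]
opening: 0.0589
grasp_force: 44.1
```

Emit:
{"op": "servo_tool", "data": {
  "moves": [
    [0,0,-0.1,0],
    [0,0,-0.15,0],
    [0,0,-0.2,0],
    [0,0,-0.2,0],
    [0,0,-0.2,0]
  ]
}}

```text
time: 7.47
ee_pos: [0.6037, 0.0795, 0.0134]
tcp_rot: [179.9, 0.0, 102.8]
wrist_force: [-3.8, -1.2, 7.2]
opening: 0.0592
grasp_force: 44.8
```

Run:
```python
from h import *
o=get_obs();im=camera('wrist')[:,:,::-1].copy();cv2.imwrite('pics/w4.png',im)
print(o['ee_pos'],o['wrist_force'],o['time'])
cv2.imwrite('pics/w4c.png',cv2.resize(im[140:360,180:460],None,fx=2.5,fy=2.5))
```

```text
[0.60365693 0.07953871 0.01336142] [-3.82859014 -1.19284447  7.21598424] 7.4667
```

View pics/w4c.png

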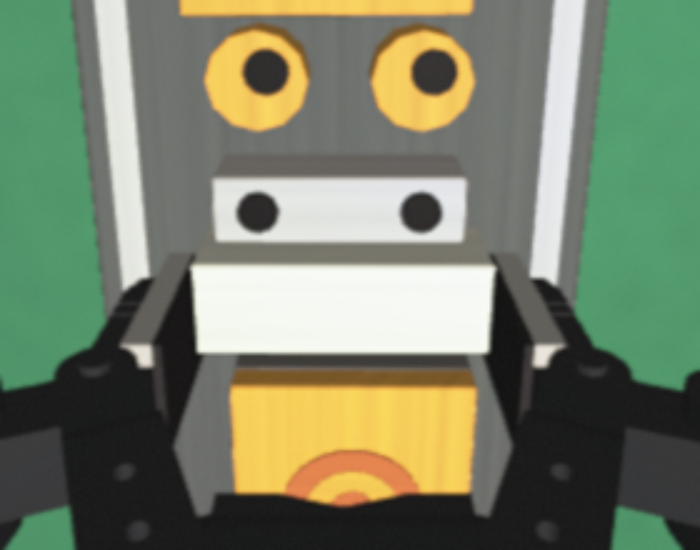

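The view shows the spacer lying in the gap at crop (343,308), between bar (340,210) and stamp (353,440). It touched the bed at the expected TCP height (z=0.0134, 7 N). Release, rise, and shift over the stamp.

Emit:
{"op": "servo_tool", "data": {
  "moves": [
    [0,0,0,0],
    [0,0,0,0],
    [0,0,0,0],
    [0,0,0,0],
    [0,0,0,0]
  ],
  "claw": 0.1
}}

```text
time: 7.93
ee_pos: [0.6033, 0.0795, 0.0121]
tcp_rot: [-180.0, 0.0, 102.8]
wrist_force: [-0.2, 0.0, 0.5]
opening: 0.0771
grasp_force: 0.0
```

Emit:
{"op": "servo_tool", "data": {
  "moves": [
    [0,0,0.5,0],
    [0,0,1.5,0],
    [0,0,3,0],
    [0,0,5,0],
    [0.3,-1,8,0],
    [0.8,-3,8,0],
    [1.2,-4.15,8,0],
    [1.2,-4.15,8,0],
    [1.2,-4.15,8,0],
    [1.2,-4.15,8,0],
    [1.2,-4.15,8,0]
  ]
}}

```text
time: 8.85
ee_pos: [0.6148, 0.0385, 0.0915]
tcp_rot: [-179.9, -0.0, 102.8]
wrist_force: [-0.0, 0.6, -0.1]
opening: 0.0769
grasp_force: 0.0
```

Run:
```python
from h import *
o=get_obs();im=camera('wrist')[:,:,::-1].copy();cv2.imwrite('pics/w5.png',im);C=cam('wrist',o)
print(o['ee_pos'],o['tcp_rot'],o['time'])
g=im.min(2);hsv=cv2.cvtColor(im,cv2.COLOR_BGR2HSV)
S=(g>185)
for b in blobs(S,C,.030,150):print('z.030',*b)
for b in blobs((g>150),C,.026,150):print('z.026',*b)
B=((hsv[...,0]>5)&(hsv[...,0]<30)&(hsv[...,1]>110)&(hsv[...,2]>150)).astype(np.uint8)
for b in blobs(cv2.morphologyEx(B,cv2.MORPH_OPEN,np.ones((5,53))),C,.0334,800):print('brass',*b)
cv2.imwrite('pics/w5c.png',cv2.resize(im[80:340,140:500],None,fx=2.2,fy=2.2))
```

```text
[0.61483351 0.03847732 0.09146922] [-1.79915513e+02 -2.17726784e-02  1.02794404e+02] 8.85
z.030 (314.3, 154.9) [603.5  81.5] [59.6 19.2] 12.8
z.030 (313.3, 126.5) [598.5 100.3] [48.  12.8] 12.7
z.030 (374.0, 127.7) [643.3  92.8] [185.5   5.7] -77.4
z.030 (253.0, 126.6) [561.5  74.2] [185.6   5.6] -77.4
z.026 (314.6, 154.8) [603.7  80.6] [61.2 20.4] 12.8
z.026 (313.4, 126.4) [598.6 100.1] [49.9 13. ] 12.7
z.026 (374.0, 128.3) [644.2  92.4] [189.1   6.7] -77.4
z.026 (253.1, 127.8) [560.7  73.5] [189.3   6.5] -77.4
brass (317.0, 213.5) [615.2  38. ] [59.  50.2] -77.2
brass (309.3, 32.1) [583.8 154.9] [50.  35.9] 12.7
```

View pics/w5c.png

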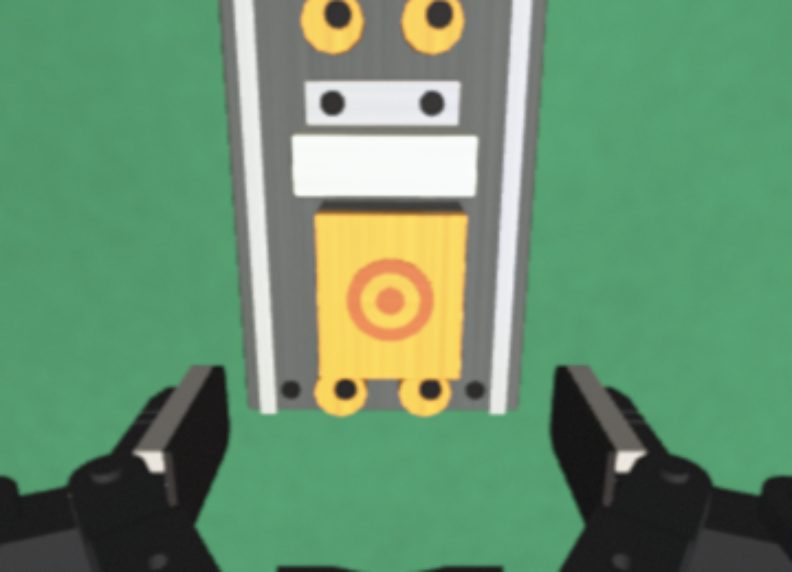

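The spacer lies flat in the gap, crop (385,165): 59.6 x 19.2 at z=0.03, parallel to the bar, 0.7 mm off-centre in x, and free of the gripper. The stamp is at crop (390,297), centre (615.2, 38.0) mm, directly under the TCP. Descend and grip it.

Emit:
{"op": "servo_tool", "data": {
  "moves": [
    [0.03,-0.05,-2,0],
    [0.03,-0.05,-4,0],
    [0.03,-0.05,-6,0],
    [0.03,-0.05,-7,0],
    [0.03,-0.05,-7.6,0],
    [0.03,-0.05,-8,0],
    [0.03,-0.05,-8,0],
    [0.03,-0.05,-8,0],
    [0.03,-0.05,-8,0]
  ]
}}

```text
time: 9.65
ee_pos: [0.6164, 0.0376, 0.0135]
tcp_rot: [179.9, 0.0, 102.8]
wrist_force: [-0.2, -0.1, 0.8]
opening: 0.0769
grasp_force: 0.0
```

Emit:
{"op": "servo_tool", "data": {
  "moves": [
    [0,0,0,0],
    [0,0,0,0],
    [0,0,0,0],
    [0,0,0,0],
    [0,0,0,0],
    [0,0,0,0],
    [0,0,0,0],
    [0,0,0,0]
  ],
  "claw": 1,
  "force": 90
}}

```text
time: 10.32
ee_pos: [0.6162, 0.0375, 0.0135]
tcp_rot: [179.9, 0.0, 102.8]
wrist_force: [-0.8, 0.6, 6.4]
opening: 0.048
grasp_force: 95.1
```

Stamp gripped (opening 48 mm, 95 N). Slide it towards the bar, easing it about 2.5 mm in x towards the bar's centre before contact.

Emit:
{"op": "servo_tool", "data": {
  "moves": [
    [-0.08,0.08,0,0],
    [-0.17,0.17,0,0],
    [-0.25,0.25,0,0],
    [-0.33,0.335,0,0],
    [-0.34,0.38,0,0],
    [-0.35,0.43,0,0],
    [-0.36,0.48,0,0],
    [-0.375,0.53,0,0],
    [-0.375,0.53,0,0],
    [-0.375,0.53,0,0]
  ]
}}

```text
time: 11.15
ee_pos: [0.613, 0.0419, 0.0134]
tcp_rot: [179.9, 0.1, 102.7]
wrist_force: [1.6, -5.3, 6.0]
opening: 0.0481
grasp_force: 94.9
```

Emit:
{"op": "servo_tool", "data": {
  "moves": [
    [-0.02,0.1,0,0],
    [-0.04,0.2,0,0],
    [-0.06,0.25,0,0],
    [-0.07,0.3,0,0],
    [-0.08,0.35,0,0],
    [-0.09,0.4,0,0],
    [-0.09,0.4,0,0],
    [-0.09,0.4,0,0]
  ]
}}

```text
time: 11.82
ee_pos: [0.6122, 0.0449, 0.0135]
tcp_rot: [179.9, 0.2, 102.7]
wrist_force: [3.2, -10.1, 4.3]
opening: 0.0481
grasp_force: 94.8
```

Emit:
{"op": "servo_tool", "data": {
  "moves": [
    [-0.02,0.1,0,0],
    [-0.04,0.2,0,0],
    [-0.06,0.25,0,0],
    [-0.07,0.3,0,0],
    [-0.07,0.3,0,0],
    [-0.07,0.3,0,0]
  ]
}}

```text
time: 12.32
ee_pos: [0.6122, 0.0449, 0.0136]
tcp_rot: [179.9, 0.5, 102.6]
wrist_force: [6.0, -25.2, 5.2]
opening: 0.0479
grasp_force: 94.8
```

Run:
```python
from h import *
o=get_obs();im=camera('wrist')[:,:,::-1].copy();cv2.imwrite('pics/w6.png',im)
print(o['ee_pos'],o['tcp_rot'],o['wrist_force'],o['torque'],o['time'])
cv2.imwrite('pics/w6c.png',cv2.resize(im[120:360,180:460],None,fx=2.5,fy=2.5))
```

```text
[0.61218252 0.04492627 0.01356356] [179.87589129   0.53397471 102.56107928] [  6.03186295 -25.23546783   5.2216472 ] [-4.89904404 -0.94191285  0.30492262] 12.3167
```

View pics/w6c.png

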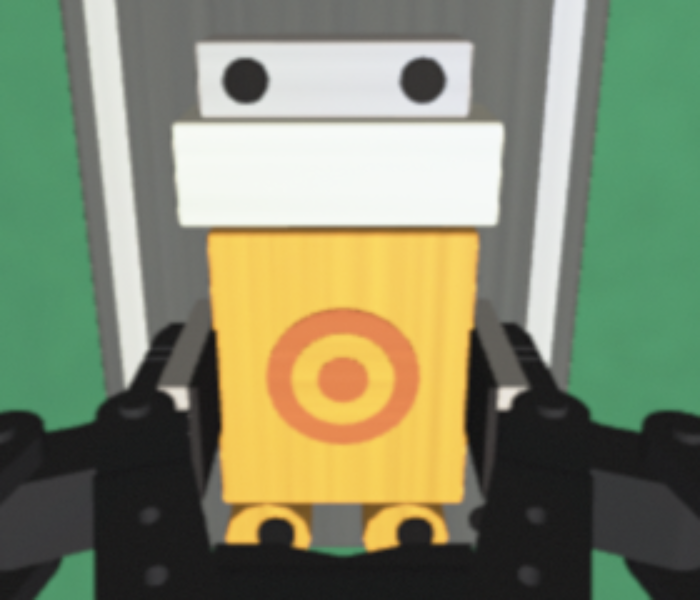

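The view shows bar (334,80), spacer (338,172) and stamp (344,365) closed up with no gaps and centred. The TCP stopped hard while the push rose to 26 N. The tool leans 0.5° under the push, so I'll add a light downward press to keep the stamp flat.

Emit:
{"op": "servo_tool", "data": {
  "moves": [
    [0,0,-0.1,0],
    [0,0,-0.2,0],
    [0,0,-0.3,0],
    [0,0,-0.3,0],
    [0,0,-0.3,0],
    [0,0,-0.3,0],
    [0,0,-0.3,0],
    [0,0,-0.3,0],
    [0,0,-0.3,0],
    [0,0,-0.3,0],
    [0,0,-0.3,0],
    [0,0,-0.3,0]
  ]
}}

```text
time: 13.37
ee_pos: [0.6123, 0.0449, 0.0134]
tcp_rot: [179.8, 0.5, 102.6]
wrist_force: [-3.2, -26.1, 26.5]
opening: 0.0484
grasp_force: 97.3
```

Run:
```python
from h import *
o=get_obs();im=camera('wrist')[:,:,::-1].copy();cv2.imwrite('pics/w7.png',im);C=cam('wrist',o)
print(o['ee_pos'],o['tcp_rot'],o['wrist_force'],o['grasp_force'],o['time'])
g=im.min(2);hsv=cv2.cvtColor(im,cv2.COLOR_BGR2HSV)
for b in blobs(g>185,C,.030,400):print('z.030',*b)
B=((hsv[...,0]>5)&(hsv[...,0]<30)&(hsv[...,1]>110)&(hsv[...,2]>150)).astype(np.uint8)
for b in blobs(cv2.morphologyEx(B,cv2.MORPH_OPEN,np.ones((5,73))),C,.0334,800):print('brass',*b)
# other stamp and bystanders before/after in the top view
a=cv2.imread('pics/top0.png').astype(int);t=camera('top')[:,:,::-1].astype(int);d=np.abs(a-t).max(2)
for n,(u0,u1,v0,v1) in dict(hammer=(335,448,112,160),awl=(450,478,200,270),spool=(294,322,270,298),large=(165,218,178,225)).items():print(n,(d[v0:v1,u0:u1]>40).sum())
```

```text
[0.61225404 0.044918   0.01337616] [179.79490969   0.54806863 102.5722669 ] [ -3.16677196 -26.12025589  26.48444564] 97.29566931724548 13.3667
z.030 (314.6, 189.0) [602.6  84.3] [58.9 19.3] 12.7
z.030 (313.2, 151.4) [598.4 101. ] [47.2 12.6] 12.5
z.030 (407.2, 122.8) [637.1 110.2] [112.3   5.1] -77.4
z.030 (219.5, 126.7) [560.1  90.5] [117.2   5.1] -77.4
brass (316.7, 265.3) [612.2  45.9] [59.1 49.7] -77.5
brass (306.2, 26.3) [585.8 146.3] [49.6 17.4] 12.6
hammer 0
awl 0
spool 0
large 2241
```

Measured: bar to spacer centre is about 17 mm and spacer to stamp about 40 mm, all parallel at 12.5–12.7°, with 26 N of push and the stamp still gripped. Hammer, awl and spool are unchanged in the top view. The arm hid the large stamp there, but nothing came near it.

```bash
python3 -c "
from workcell import *
print(job_done())"
```

```text
the job is handed in; nothing more can be done
None
```

The job is handed in: the spacer lies flat and centred in the right bay's gap, and the small stamp is still gripped and pressed at about 26 N, closed up against the spacer and bar. The hammer, awl and spool were unchanged in the final top view; the arm hid the large stamp there, so that it stayed put is not confirmed by image.

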